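# Ring the interval bell from the guarded call box

## Task

Ring the interval bell: lift the barred guard of the plywood call box right back until it stays open, then push the broad mushroom-headed plunger fully down to its stop, hold it there for a full second and let it spring back up. Then lower the guard gently, without letting it drop, until it lies shut on the box. Do not press the slim plunger beside it, and leave the ashtray, mug, compass and little desk bell around the box where they stand.

Things in the scene. Friction and masses are not known exactly. Their poses are not given: they have to be found in the camera images.
- callbox: open plywood tray fixed to the shelf, 140 mm (its x) by 260 mm (its y) by 78 mm high, walls and floor 6 mm thick, closed on top by the barred guard. Origin: centre of its underside; its -x side is the front, turned roughly to the robot; z up. Inside stand two plungers, 120 mm apart along its y and 15 mm in front of its middle; which is on which side varies.
- guard (a joint): hinge of the steel guard (0.25 to 0.4 kg frame of bars 8 mm thick, 140 by 260 mm, lying on the tray's rim) about the tray's far top edge, along the tray's y. 0 = shut on the rim, grows as the front edge rises, 1.571 = upright, 1.75 rad = open stop, leaning back. It falls shut if let go before upright and stays open past upright.
- guard_bar (a point): middle of the guard's bail handle: a straight round bar 12 mm thick and 110 mm long, parallel to the hinge, 50 mm beyond the guard's front edge and in the guard's plane, carried by a 12 mm rod at each end. 190 mm from the hinge; 82 mm above the shelf when shut. Clear space of 44 mm between the bar and the tray. Its frame turns with the guard.
- guard_hinge (a point): middle of the guard's hinge line on the far rim of the tray, 78 mm above the shelf; fixed.
- broad_plunger (a joint): travel of the broad plunger: 0 = up, 0.016 m = fully down on its stop. Spring: about 2 N to start, 6 N at the stop; it returns by itself.
- broad_top (a point): middle of the top of the broad plunger: aluminium mushroom head 64 mm across (flat top 48 mm) and 16 mm thick on a 16 mm stem; top 62 mm above the shelf when up, 46 mm when down.
- slim_plunger (a joint): travel of the slim plunger, not to be pressed: 0 = up, 0.016 m = down.
- slim_top (a point): middle of the top of the slim plunger: aluminium head 24 mm across on a 16 mm stem, top 62 mm above the shelf when up.
- ashtray: bystander: black bowl-shaped ashtray, 110 mm across, 36 mm high, beside the tray. Origin: centre of its underside.
- mug: bystander: blue enamel mug, 82 mm across plus handle at its +y, 85 mm high, beside the tray. Origin: centre of its underside.
- compass: bystander: flat round brass compass, 76 mm across, 23 mm high, behind the tray. Origin: centre of its underside.
- deskbell: bystander: props desk bell, domed steel on a wooden disc, 86 mm across, 56 mm high, behind the tray; not the bell to ring. Origin: centre of its underside.

How it is judged:
By the outcome, as a careful person would: the job done as asked, in the order asked, and still so for the second after the job is handed in, with the robot touching nothing.
It also fails if it takes over 72 s, if anything falls off the work surface, if the arm or the gripper's body presses on something with over 40 N, if the wrist force passes 120 N, or if a joint passes its speed limit or range.

## Robot

A 7-joint arm with a two-finger parallel gripper is mounted at the origin on the work surface. World frame = base frame: x ahead of the robot, y to its left, z up, the work surface at z = 0. Lengths are in m, angles in rad, forces in N, time in s.
With the tool pointing down it reaches from about 0.425 to 0.925 m from the base axis. Payload 6.8 kg.
Tool frame: the origin (TCP) lies at the very end of the fingers, on their centre line; the grasp point (between the pads) lies 19 mm behind it (env.grip_depth is the distance from the TCP to the grasp point, in m); z points along the fingers, y is the line along which they close (so a half turn about z gives the same grasp; the last joint's range is limited). The gripper opens to 85 mm and grips with 20 to 120 N. Pads are 22 mm wide; open, the fingers measure 114 mm over their backs; the gripper's body (76 mm by 85 mm) begins 54 mm behind the grasp point. The pads swing forward as they close: fully open they stand 13 mm farther back than shut.
Start: joints at [1.051, 0.477, 0.022, 1.555, -0.011, 1.109, -0.083], TCP at [0.27, -0.619, 0.231] pointing down, gripper open.
Joint ranges: [-2.96, 2.96], [-0.34, 2.1], [-1.41, 1.46], [0.24, 2.44], [-1.37, 4.51], [0.17, 1.92], [-2.96, 2.96]. Speed limits (rad/s): [2.39, 2.39, 3.14, 3.14, 3.14, 3.14, 3.14].

## Interface

Orientations are given as a unit quaternion [x, y, z, w].
In Python, from bench import env gives the robot as it stands.
- The arm moves only by the tool apply_moves, never from a script. Its arguments are lists of equal length, an entry for each row: "translation": the shift along the tool's x, y, z in m, a list of three; "twist": the turn, a rotation vector about the tool's x, y, z in degrees, a list of three; "grip": the finger opening in m, from 0 to 0.0854. In form: {"translation": [[x, y, z], ...], "twist": [[ax, ay, az], ...], "grip": [grip, ...]}. A call has 1 to 12 rows; each row is the pose to reach, as a shift and turn from the pose commanded when the call began, along the tool's axes at that moment; what a row does not reach only later rows make up. A row lasts 1/10 s, in which the tool goes at most 50 mm and 8.59 degrees, less where a joint would pass 70% of its speed; a pose out of reach is approached as far as the arm can. A call with a gripper value outside its range is refused whole. The fingers move at their own pace and stop on an object; the grip force is fixed at half the most. Time passes only in rows, so rows that repeat a pose let the fingers close. It gives the time, the measured TCP pose, the force, the opening and the grip force at its end, in the units of the state.
- env.observe(): the state, without advancing time (a new reading comes with each control period).
- env.snapshot(name): name is "scene" or "top" or "wrist"; returns a dict with "pixels" (420x560x3 uint8, red, green, blue), "intrinsics" (3x3 intrinsics, pixels), "dist_coeffs" ([k1, k2, p1, p2, k3] as OpenCV has them; the pictures are not rectified), "R" (3x3) and "t" (3): a world point X has camera coordinates R X + t; the wrist camera has in their place "T_tool_cam" (4x4, takes a point from camera to tool coordinates, whose origin is the TCP and whose axes are the flange's). Camera axes: x right, y down, z forward; pixel columns grow to the right and rows downward; lengths in m; the calibration is good to about 2 mm. A picture is of the moment at which its call begins: read the wrist's pose just before it. There is no depth.
- env.job_done(): hands the job in; it is judged then, once.
The state is a dict: "time": time; "joints": joint angles; "joint_velocities": joint speeds; "tau": joint torques, N m; "tcp_pos": TCP position; "orientation": TCP orientation; "force": force on the tool from outside, world axes, zero at the start; "moment": the same for the moment, N m; "gripper_width": finger opening in m; "grip_force": force on a finger pad.
Only numpy, scipy, OpenCV 4.12 (cv2) and the standard library are available. Lean on these libraries where they do the work, as an engineer would, in place of code of your own. Each camera call takes 0.05 s, during which the arm holds its last target. There are 200 camera calls.

## Working session

There is one attempt and no reset: what is moved stays moved. The work goes in short steps, Python scripts to look and compute and a tool call to move; the robot and the scene stay as the last step left them, time stands still between calls to the robot, and variables do not carry over. Pictures are saved under pics/ and viewed, at most 10 in all, crops included, and the job is handed in when it is done.

Besides the shell and the picture viewer there is one more tool, called after "Call:" as name(argument=value, ...) on one line, values as JSON. apply_moves: Moves the arm, as the interface text tells. Its arguments: {"type":"object","properties":{"translation":{"type":"array"},"twist":{"type":"array"},"grip":{"type":"array"}},"required":["translation","twist","grip"]}

```bash
mkdir -p pics; ls
python3 - <<'E'
from bench import env
import cv2,numpy as np,pickle
s=env.observe(); print({k:np.round(v,3) for k,v in s.items()})
for n in("scene","top"):
    d=env.snapshot(n); pickle.dump(d,open(n+'.pkl','wb'))
    cv2.imwrite(f'pics/{n}.png',d["pixels"][:,:,::-1]); print(n,d["R"],d["t"],d["intrinsics"],d["dist_coeffs"])
E
```

```text
pics
{'time': np.float64(0.0), 'joints': array([ 1.051,  0.478,  0.022,  1.556, -0.011,  1.109, -0.083]), 'joint_velocities': array([ 0.002,  0.001, -0.001, -0.002,  0.   , -0.   ,  0.   ]), 'tau': array([-0.0000e+00, -5.9645e+01,  1.6070e+00, -2.8120e+01,  1.2000e-02,
        9.0000e-03,  0.0000e+00]), 'tcp_pos': array([ 0.27 , -0.618,  0.23 ]), 'orientation': array([ 0.979,  0.204, -0.   , -0.001]), 'force': array([ 0.025, -0.949, -0.119]), 'moment': array([ 0.045,  0.01 , -0.074]), 'grip_force': np.float64(0.0), 'gripper_width': np.float64(0.085)}
scene [[-0.50017911  0.86563112  0.02244149]
 [ 0.52494023  0.32372845 -0.78717066]
 [-0.68866437 -0.38194588 -0.6163268 ]] [ 0.24194802 -0.28096338  1.51506207] [[467.09394387   0.         279.55012596]
 [  0.         467.09394387 212.11532972]
 [  0.           0.           1.        ]] [0.04188965 0.         0.         0.         0.        ]
top [[-1.25846704e-02 -9.99918006e-01 -2.36812913e-03]
 [-9.92263351e-01  1.27807985e-02 -1.23491272e-01]
 [ 1.23511413e-01  7.95710782e-04 -9.92342833e-01]] [0.06832984 0.62645796 0.88955416] [[435.53744039   0.         273.80970427]
 [  0.         435.53744039 211.9550898 ]
 [  0.           0.           1.        ]] [0.01102783 0.         0.         0.         0.        ]
```

View pics/top.png

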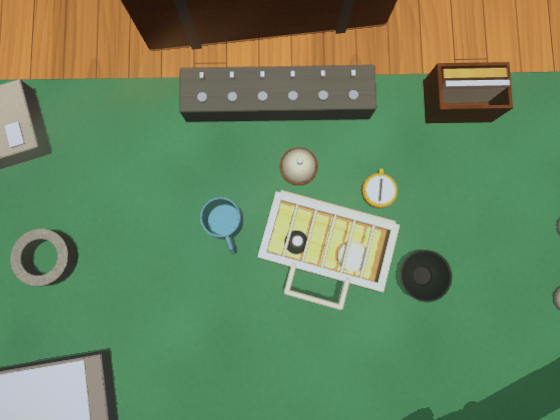

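View pics/scene.png

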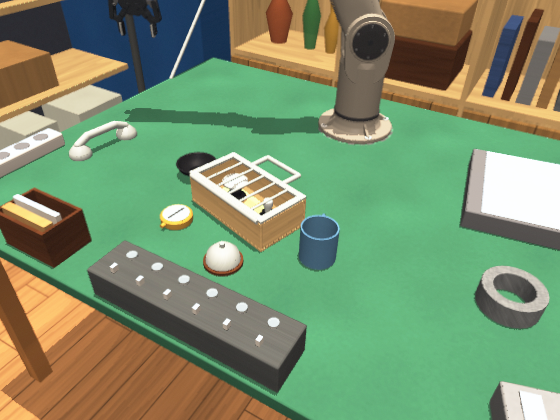

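The top view shows the box at about (330,240), its bail at (285..347, 293..307) facing the robot, the slim plunger (black collar) at about (297,241) and the broad one at about (352,256). The mug is left of the box, the ashtray right, and the desk bell and compass behind.

```bash
cat > h.py <<'E'
import cv2,numpy as np,pickle
def ray(d,px,z):
    K,D,R,t=[np.array(d[k],float) for k in("intrinsics","dist_coeffs","R","t")]
    p=cv2.undistortPoints(np.array(px,float).reshape(-1,1,2),K,D).reshape(-1,2)
    v=np.c_[p,np.ones(len(p))]@R; c=-R.T@t
    return c+v*((z-c[2])/v[:,2])[:,None]
def proj(d,X):
    return cv2.projectPoints(np.array(X,float).reshape(-1,3),cv2.Rodrigues(np.array(d["R"]))[0],np.array(d["t"]),np.array(d["intrinsics"]),np.array(d["dist_coeffs"]))[0].reshape(-1,2)
E
python3 - <<'E'
from h import *
d=pickle.load(open('top.pkl','rb')); im=d["pixels"]
hsv=cv2.cvtColor(im,cv2.COLOR_RGB2HSV)
m=((hsv[...,1]<70)&(hsv[...,2]>150)).astype(np.uint8)
m[:185]=0;m[312:]=0;m[:,:255]=0;m[:,402:]=0
mm=m.copy()
n,l,s,c=cv2.connectedComponentsWithStats(m)
for i in range(1,n):
    if s[i][4]>15: print(i,s[i],c[i].round(1))
i=1+np.argmax(s[1:,4]); g=(l==i).astype(np.uint8)
ys,xs=np.nonzero(g)
P=ray(d,np.c_[xs,ys],0.082)[:,:2]
# hinge direction: handle bar pixels fit
far=cv2.minAreaRect(P[:].astype(np.float32)); print('all rect',far)
f=cv2.resize(np.hstack([im[180:320,245:410],np.repeat(m[180:320,245:410,None]*255,3,2)]),None,fx=2.4,fy=4.2*2.4/4.2,interpolation=cv2.INTER_CUBIC)
cv2.imwrite('pics/crop.png',f[...,::-1])
th=np.arctan2(*(ray(d,[[343,307]],.082)-ray(d,[[285,293]],.082))[0,[1,0]]);print('bar dir deg',np.degrees(th))
for nme,px,z in(("bar",[[285,293],[343,307]],.082),("frame",[[277,192],[398,221],[384,290],[260,256]],.082),("slim",[[297,241]],.062),("broad",[[352,256]],.062)): print(nme,ray(d,px,z).round(3).tolist())
E
```

```text
1 [366 185  29  19 444] [380.2 193. ]
2 [ 257  190  143  120 6340] [330.1 246.2]
5 [292 236  11  10  88] [297.  240.4]
all rect ((0.5382399559020996, -0.04214875400066376), (0.2624455690383911, 0.20247772336006165), 73.77328491210938)
bar dir deg -104.06707568498817
bar [[0.46, 0.04, 0.082], [0.431, -0.074, 0.082]]
frame [[0.663, 0.053, 0.082], [0.6, -0.191, 0.082], [0.463, -0.156, 0.082], [0.533, 0.089, 0.082]]
slim [[0.563, 0.013, 0.062]]
broad [[0.531, -0.099, 0.062]]
```

View pics/crop.png

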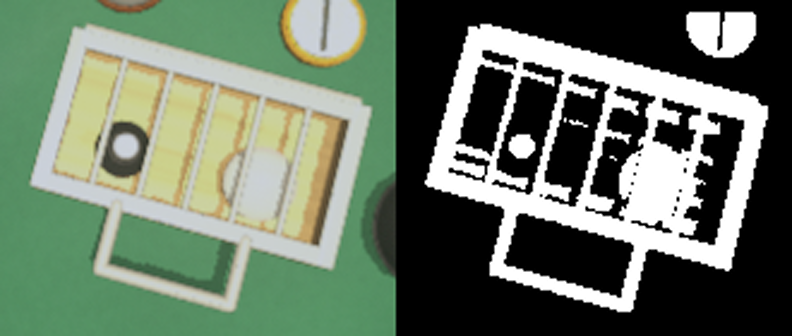

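```bash
cat >> h.py <<'E'
from scipy.spatial.transform import Rotation as Ro
ax=np.array([.960,-.279,0]); ay=np.array([.279,.960,0])
Rt=Ro.from_matrix(np.c_[np.cross(ax,[0,0,-1]),ax,[0,0,-1]])
def plan(p0,R0,pts,R1=None):
    """shift in tool axes, full twist (deg)"""
    print('T',[R0.inv().apply(np.array(p)-p0).round(3).tolist() for p in pts])
    if R1 is not None: print('W',(R0.inv()*R1).as_rotvec(degrees=True).round(1))
E
python3 - <<'E'
from h import *
from bench import env
s=env.observe(); p=s["tcp_pos"]
g=np.array([.447,-.0155,.2])
plan(p,Ro.from_quat(s["orientation"]),[p+(g-p)*k/2 for k in(1,2)],Rt)
E
```

```text
T [[0.202, -0.241, 0.016], [0.403, -0.481, 0.031]]
W [ -0.1  -0.  -50.2]
```

Call:
apply_moves(translation=[[0.01, -0.012, 0.001], [0.03, -0.036, 0.002], [0.06, -0.072, 0.004], [0.09, -0.107, 0.007], [0.12, -0.143, 0.009], [0.15, -0.179, 0.011], [0.18, -0.215, 0.014], [0.21, -0.251, 0.016], [0.24, -0.286, 0.018], [0.27, -0.322, 0.02], [0.29, -0.346, 0.022], [0.3, -0.358, 0.023]], twist=[[0, 0, -2], [0, 0, -6], [0, 0, -11], [0, 0, -16], [0, 0, -21], [0, 0, -26], [0, 0, -31], [0, 0, -36], [0, 0, -41], [0, 0, -46], [0, 0, -49], [0, 0, -50.2]], grip=[0.085, 0.085, 0.085, 0.085, 0.085, 0.085, 0.085, 0.085, 0.085, 0.085, 0.085, 0.085])

```text
time: 1.3
tcp_pos: [0.4022, -0.1676, 0.2082]
orientation: [0.798, 0.603, 0.0, -0.0]
force: [-0.7, 0.4, 0.1]
gripper_width: 0.0851
grip_force: 0.0
```

Run:
```python
from h import *
from bench import env
s=env.observe(); p=s["tcp_pos"]; print(p,s["orientation"],s["joints"].round(2))
plan(p,Ro.from_quat(s["orientation"]),[[.447,-.0155,.2]],Rt)
```

```text
[ 0.40223434 -0.16755746  0.20817652] [ 7.98110463e-01  6.02511110e-01  9.06109087e-05 -2.09529963e-04] [ 0.61  0.13 -0.39  2.1   0.06  0.92 -0.09]
T [[0.159, 0.001, 0.008]]
W [-0.  -0.   0.3]
```

Call:
apply_moves(translation=[[0.02, 0, 0.001], [0.05, 0, 0.003], [0.08, 0, 0.004], [0.11, 0, 0.006], [0.14, 0.001, 0.008], [0.155, 0.001, 0.008], [0.159, 0.001, 0.008], [0.159, 0.001, 0.008], [0.159, 0.001, 0.008]], twist=[[0, 0, 0], [0, 0, 0], [0, 0, 0], [0, 0, 0], [0, 0, 0.3], [0, 0, 0.3], [0, 0, 0.3], [0, 0, 0.3], [0, 0, 0.3]], grip=[0.04, 0.04, 0.04, 0.04, 0.04, 0.04, 0.04, 0.04, 0.04])

```text
time: 2.2
tcp_pos: [0.4469, -0.0195, 0.2001]
orientation: [0.802, 0.597, -0.0, 0.0]
force: [-0.2, -0.2, -0.2]
gripper_width: 0.0401
grip_force: 0.0
```

Run:
```python
from h import *
from bench import env
s=env.observe(); p=s["tcp_pos"]; print(p,s["orientation"],s["gripper_width"],s["joints"].round(2))
d=env.snapshot("wrist"); d["p"]=p; d["q"]=s["orientation"]; pickle.dump(d,open('w1.pkl','wb'))
cv2.imwrite('pics/w1.png',d["pixels"][:,:,::-1]); print(d["T_tool_cam"])
```

```text
[ 0.4468619  -0.01954237  0.20010364] [ 8.01930409e-01  5.97417318e-01 -4.07883926e-04  4.61020535e-05] 0.04005599615298304 [ 0.37  0.18 -0.51  2.08  0.11  0.91 -0.49]
[[ 3.06257997e-05 -9.56168012e-01 -2.92818599e-01  7.46725578e-02]
 [ 9.99999515e-01  3.17514538e-04 -9.32220363e-04 -2.59517796e-04]
 [ 9.84333453e-04 -2.92818428e-01  9.56167558e-01 -1.41962520e-01]
 [ 0.00000000e+00  0.00000000e+00  0.00000000e+00  1.00000000e+00]]
```

View pics/w1.png

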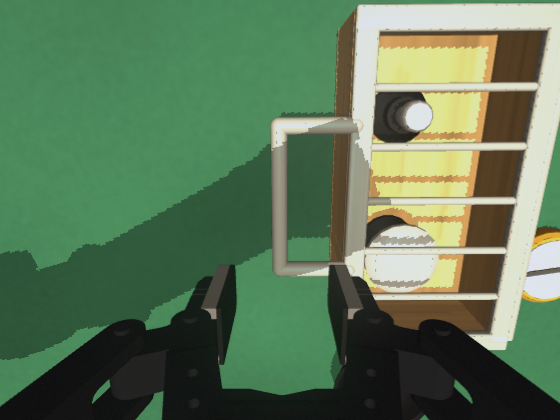

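The bar runs almost vertically in the wrist view, from (280,126) to (280,268). The slim head is at (415,116) and the broad head at about (400,257). I'll cast these rays to check.

Run:
```python
from h import *
d=pickle.load(open('w1.pkl','rb'))
T=np.array(d["T_tool_cam"]);W=np.eye(4);W[:3,:3]=Ro.from_quat(d["q"]).as_matrix();W[:3,3]=d["p"]
C=np.linalg.inv(W@T); d["R"]=C[:3,:3]; d["t"]=C[:3,3]
im=d["pixels"].astype(int)
# bar edge columns: non-green
ng=(im[...,0]>0.75*im[...,1])
for r in range(140,262,20):
    c=np.nonzero(ng[r,262:300])[0]+262; print(r,c.min(),c.max(),end='; ')
B=ray(d,[[280,126],[280.3,268]],.082);print('\nbar',B.round(4),B.mean(0).round(4),'len',np.linalg.norm(B[1]-B[0]))
v=B[0]-B[1];print('ydir',np.degrees(np.arctan2(v[1],v[0])))
print('slim,broad',ray(d,[[417,116],[402,257]],.062).round(4))
print('shift in tool to bar mid', Ro.from_quat(d["q"]).inv().apply(B.mean(0)-d["p"]).round(4))
```

```text
140 271 287; 160 271 287; 180 271 287; 200 271 287; 220 272 287; 240 272 287; 260 272 287; 
bar [[ 0.4623  0.0382  0.082 ]
 [ 0.4311 -0.0664  0.082 ]] [ 0.4467 -0.0141  0.082 ] len 0.10913598079622792
ydir 73.41745897707173
slim,broad [[ 0.5622  0.0147  0.062 ]
 [ 0.5294 -0.095   0.062 ]]
shift in tool to bar mid [ 0.0052 -0.0017  0.1181]
```

Call:
apply_moves(translation=[[0.005, -0.002, 0.015], [0.005, -0.002, 0.04], [0.005, -0.002, 0.065], [0.005, -0.002, 0.09], [0.005, -0.002, 0.11], [0.005, -0.002, 0.125], [0.005, -0.002, 0.134], [0.005, -0.002, 0.138], [0.005, -0.002, 0.138]], twist=[[0, 0, 0], [0, 0, 0], [0, 0, 0], [0, 0, 0], [0, 0, 0], [0, 0, 0], [0, 0, 0], [0, 0, 0], [0, 0, 0]], grip=[0.036, 0.036, 0.036, 0.036, 0.036, 0.036, 0.036, 0.036, 0.036])

```text
time: 3.15
tcp_pos: [0.4466, -0.0131, 0.0623]
orientation: [0.802, 0.598, -0.0, -0.0]
force: [-0.2, 0.2, -0.0]
gripper_width: 0.0358
grip_force: 0.0
```

Call:
apply_moves(translation=[[0, 0, 0], [0, 0, 0], [0, 0, 0], [0, 0, 0], [0, 0, 0], [0, 0, 0]], twist=[[0, 0, 0], [0, 0, 0], [0, 0, 0], [0, 0, 0], [0, 0, 0], [0, 0, 0]], grip=[0.01, 0.01, 0.01, 0.01, 0.01, 0.01])

```text
time: 3.75
tcp_pos: [0.4469, -0.0127, 0.063]
orientation: [0.801, 0.598, 0.0, 0.0]
force: [-2.8, 0.4, 6.8]
gripper_width: 0.0108
grip_force: 33.9
```

Call:
apply_moves(translation=[[0, 0, -0.005], [0, 0.001, -0.015], [0, 0.002, -0.025], [0, 0.004, -0.035], [0, 0.006, -0.044], [0, 0.009, -0.054], [0, 0.012, -0.063], [0, 0.016, -0.072], [0, 0.02, -0.081], [0, 0.025, -0.09], [0, 0.0275, -0.0945], [0, 0.0275, -0.0945]], twist=[[0, 0, 0], [0, 0, 0], [0, 0, 0], [0, 0, 0], [0, 0, 0], [0, 0, 0], [0, 0, 0], [0, 0, 0], [0, 0, 0], [0, 0, 0], [0, 0, 0], [0, 0, 0]], grip=[0.006, 0.006, 0.006, 0.006, 0.006, 0.006, 0.006, 0.006, 0.006, 0.006, 0.006, 0.006])

```text
time: 4.95
tcp_pos: [0.4716, -0.02, 0.1574]
orientation: [0.801, 0.598, -0.001, -0.001]
force: [-7.5, 3.5, 2.8]
gripper_width: 0.01
grip_force: 58.7
```

Call:
apply_moves(translation=[[0, 0.0025, -0.004], [0, 0.008, -0.0125], [0, 0.014, -0.0205], [0, 0.0205, -0.028], [0, 0.0275, -0.035], [0, 0.0345, -0.042], [0, 0.042, -0.0485], [0, 0.05, -0.0545], [0, 0.058, -0.0605], [0, 0.0665, -0.0655], [0, 0.071, -0.068], [0, 0.071, -0.068]], twist=[[0, 0, 0], [0, 0, 0], [0, 0, 0], [0, 0, 0], [0, 0, 0], [0, 0, 0], [0, 0, 0], [0, 0, 0], [0, 0, 0], [0, 0, 0], [0, 0, 0], [0, 0, 0]], grip=[0.006, 0.006, 0.006, 0.006, 0.006, 0.006, 0.006, 0.006, 0.006, 0.006, 0.006, 0.006])

```text
time: 6.15
tcp_pos: [0.5396, -0.0398, 0.2284]
orientation: [0.801, 0.598, -0.002, -0.001]
force: [-19.0, 2.8, 28.7]
gripper_width: 0.0097
grip_force: 61.9
```

Call:
apply_moves(translation=[[0, -0.001, -0.003], [0, 0.003, -0.0055], [0, 0.0075, -0.0075], [0, 0.0195, -0.013], [0, 0.032, -0.0175], [0, 0.0445, -0.021], [0, 0.0575, -0.024], [0, 0.071, -0.0255], [0, 0.084, -0.0265], [0, 0.0975, -0.0265], [0, 0.104, -0.026], [0, 0.104, -0.026]], twist=[[0, 0, 0], [0, 0, 0], [0, 0, 0], [0, 0, 0], [0, 0, 0], [0, 0, 0], [0, 0, 0], [0, 0, 0], [0, 0, 0], [0, 0, 0], [0, 0, 0], [0, 0, 0]], grip=[0.006, 0.006, 0.006, 0.006, 0.006, 0.006, 0.006, 0.006, 0.006, 0.006, 0.006, 0.006])

```text
time: 7.35
tcp_pos: [0.6437, -0.0703, 0.2528]
orientation: [0.801, 0.598, 0.002, 0.001]
force: [1.4, 1.5, 5.0]
gripper_width: 0.0094
grip_force: 61.9
```

Call:
apply_moves(translation=[[0, 0.005, 0.0005], [0, 0.01, 0.001], [0, 0.014, 0.002], [0, 0.017, 0.0025], [0, 0.019, 0.003], [0, 0.019, 0.003], [0, 0.019, 0.003]], twist=[[0, 0, 0], [0, 0, 0], [0, 0, 0], [0, 0, 0], [0, 0, 0], [0, 0, 0], [0, 0, 0]], grip=[0.006, 0.006, 0.006, 0.006, 0.006, 0.006, 0.006])

```text
time: 8.05
tcp_pos: [0.6613, -0.0755, 0.2499]
orientation: [0.801, 0.598, 0.002, 0.002]
force: [1.6, 2.0, 5.4]
gripper_width: 0.0096
grip_force: 62.8
```

Call:
apply_moves(translation=[[0, 0, 0], [0, 0, 0], [0, 0, 0], [0, 0, 0], [0, 0, -0.01], [0, 0, -0.03], [0, 0, -0.05], [0, 0, -0.07], [0, 0, -0.08], [0, 0, -0.08]], twist=[[0, 0, 0], [0, 0, 0], [0, 0, 0], [0, 0, 0], [0, 0, 0], [0, 0, 0], [0, 0, 0], [0, 0, 0], [0, 0, 0], [0, 0, 0]], grip=[0.02, 0.03, 0.036, 0.036, 0.036, 0.036, 0.036, 0.036, 0.036, 0.036])

```text
time: 9.05
tcp_pos: [0.6599, -0.0755, 0.3299]
orientation: [0.801, 0.598, 0.001, 0.001]
force: [0.5, -0.5, 0.3]
gripper_width: 0.0357
grip_force: 0.0
```

Run:
```python
from h import *
from bench import env
s=env.observe(); p=s["tcp_pos"]; print(p,s["orientation"])
d=env.snapshot("scene"); cv2.imwrite('pics/s2.png',cv2.resize(d["pixels"][40:300,130:400,::-1],None,fx=2,fy=2))
plan(p,Ro.from_quat(s["orientation"]),[[.530,-.098,.33],[.530,-.098,.08]],Rt)
t=env.snapshot("top");pickle.dump(t,open('top2.pkl','wb'))
```

```text
[ 0.65985967 -0.07552245  0.32990882] [0.80131054 0.59824613 0.00130545 0.00113286]
T [[-0.058, -0.118, -0.001], [-0.059, -0.119, 0.249]]
W [ 0.2 -0.  -0.3]
```

View pics/s2.png

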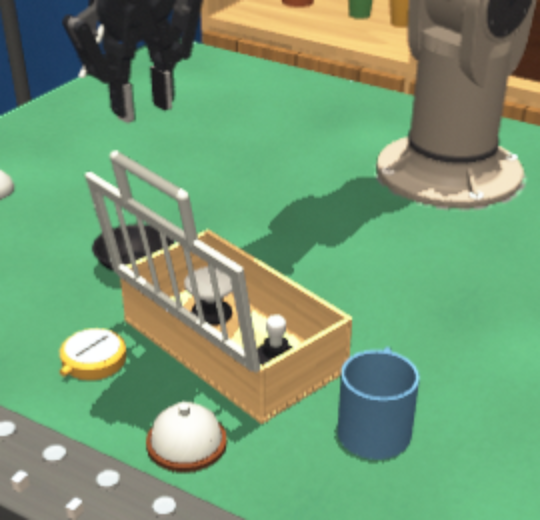

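The guard stands open, leaning back at about (170,260) in the crop, with the broad plunger clear at (210,290). Next I'll move over the broad plunger with the fingers shut.

Call:
apply_moves(translation=[[-0.008, -0.015, 0], [-0.02, -0.04, 0], [-0.035, -0.07, 0], [-0.048, -0.097, 0], [-0.056, -0.114, 0], [-0.058, -0.118, 0], [-0.058, -0.118, 0.02], [-0.058, -0.118, 0.05], [-0.058, -0.118, 0.09], [-0.058, -0.118, 0.13], [-0.058, -0.118, 0.15], [-0.058, -0.118, 0.16]], twist=[[0, 0, 0], [0, 0, 0], [0, 0, 0], [0, 0, 0], [0, 0, 0], [0, 0, 0], [0, 0, 0], [0, 0, 0], [0, 0, 0], [0, 0, 0], [0, 0, 0], [0, 0, 0]], grip=[0, 0, 0, 0, 0, 0, 0, 0, 0, 0, 0, 0])

```text
time: 10.35
tcp_pos: [0.5282, -0.0972, 0.1648]
orientation: [0.801, 0.599, -0.001, -0.002]
force: [-0.3, 0.4, 0.5]
gripper_width: 0.0002
grip_force: 0.0
```

Run:
```python
from h import *
from bench import env
s=env.observe(); p=s["tcp_pos"]; print(p,s["orientation"],s["gripper_width"])
d=env.snapshot("wrist"); d["p"]=p; d["q"]=s["orientation"]
T=np.array(d["T_tool_cam"]);W=np.eye(4);W[:3,:3]=Ro.from_quat(d["q"]).as_matrix();W[:3,3]=p
C=np.linalg.inv(W@T); d["R"]=C[:3,:3]; d["t"]=C[:3,3]; pickle.dump(d,open('w2.pkl','wb'))
im=d["pixels"][...,::-1].copy()
for X in([.530,-.098,.062],p): cv2.circle(im,tuple(int(v) for v in proj(d,[X])[0].round()),4,(0,0,255),1)
cv2.imwrite('pics/w2.png',im)
```

```text
[ 0.52824465 -0.0972017   0.16476143] [ 0.80109527  0.59853233 -0.00140219 -0.00185942] 0.00022974860649655274
```

View pics/w2.png

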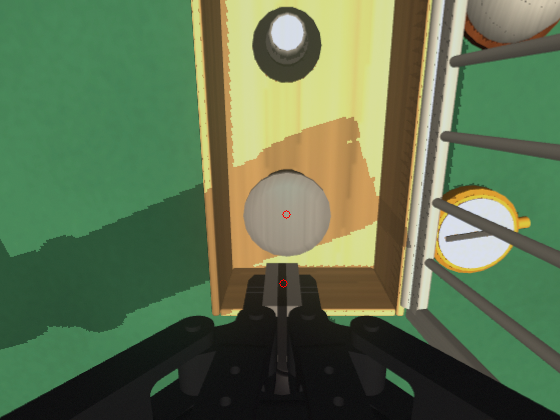

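The head centre at (287,213) matches the predicted point at (286,214). I'll go down to just above it.

Call:
apply_moves(translation=[[0, 0, 0.015], [0, 0, 0.04], [0, 0, 0.065], [0, 0, 0.085], [0, 0, 0.095], [0, 0, 0.1], [0, 0, 0.1], [0, 0, 0.1]], twist=[[0, 0, 0], [0, 0, 0], [0, 0, 0], [0, 0, 0], [0, 0, 0], [0, 0, 0], [0, 0, 0], [0, 0, 0]], grip=[0, 0, 0, 0, 0, 0, 0, 0])

```text
time: 11.2
tcp_pos: [0.5303, -0.0977, 0.0688]
orientation: [0.801, 0.598, 0.001, 0.001]
force: [-0.3, -1.1, 0.2]
gripper_width: -0.0002
grip_force: 0.0
```

Call:
apply_moves(translation=[[0, 0, 0.004], [0, 0, 0.008], [0, 0, 0.012], [0, 0, 0.016], [0, 0, 0.02], [0, 0, 0.023], [0, 0, 0.024], [0, 0, 0.0245], [0, 0, 0.0245], [0, 0, 0.0245]], twist=[[0, 0, 0], [0, 0, 0], [0, 0, 0], [0, 0, 0], [0, 0, 0], [0, 0, 0], [0, 0, 0], [0, 0, 0], [0, 0, 0], [0, 0, 0]], grip=[0, 0, 0, 0, 0, 0, 0, 0, 0, 0])

```text
time: 12.2
tcp_pos: [0.5304, -0.0978, 0.0458]
orientation: [0.801, 0.598, 0.0, 0.001]
force: [-5.7, 0.4, 29.2]
gripper_width: 0.0001
grip_force: 14.6
```

29 N at z = 0.046 m means the plunger is on its stop. I'll hold it there for a good second.

Call:
apply_moves(translation=[[0, 0, 0], [0, 0, 0], [0, 0, 0], [0, 0, 0], [0, 0, 0], [0, 0, 0], [0, 0, 0], [0, 0, 0], [0, 0, 0], [0, 0, 0], [0, 0, 0], [0, 0, 0]], twist=[[0, 0, 0], [0, 0, 0], [0, 0, 0], [0, 0, 0], [0, 0, 0], [0, 0, 0], [0, 0, 0], [0, 0, 0], [0, 0, 0], [0, 0, 0], [0, 0, 0], [0, 0, 0]], grip=[0, 0, 0, 0, 0, 0, 0, 0, 0, 0, 0, 0])

```text
time: 13.4
tcp_pos: [0.5304, -0.0978, 0.0457]
orientation: [0.801, 0.598, 0.0, 0.001]
force: [-6.4, -0.3, 29.3]
gripper_width: -0.0001
grip_force: 14.6
```

Call:
apply_moves(translation=[[0, 0, 0], [0, 0, 0], [0, 0, -0.005], [0, 0, -0.013], [0, 0, -0.025], [0, 0, -0.05], [0, 0, -0.09], [0, 0, -0.13], [0, 0, -0.17], [0, 0, -0.21], [0, 0, -0.25], [0, 0, -0.285]], twist=[[0, 0, 0], [0, 0, 0], [0, 0, 0], [0, 0, 0], [0, 0, 0], [0, 0, 0], [0, 0, 0], [0, 0, 0], [0, 0, 0], [0, 0, 0], [0, 0, 0], [0, 0, 0]], grip=[0, 0, 0, 0, 0, 0, 0, 0, 0, 0, 0, 0])

```text
time: 14.6
tcp_pos: [0.5284, -0.0973, 0.3301]
orientation: [0.801, 0.598, -0.0, -0.0]
force: [0.5, -0.0, 0.4]
gripper_width: -0.0002
grip_force: 0.0
```

Run:
```python
from h import *
from bench import env
s=env.observe(); p=s["tcp_pos"]; print(p,s["orientation"])
plan(p,Ro.from_quat(s["orientation"]),[[.660,-.0755,.33]])
d=env.snapshot("scene"); cv2.imwrite('pics/s3.png',cv2.resize(d["pixels"][40:300,130:400,::-1],None,fx=2,fy=2))
```

```text
[ 0.52837135 -0.09732792  0.3301467 ] [ 8.01186514e-01  5.98414457e-01 -3.58474957e-04 -4.22933503e-04]
T [[0.058, 0.12, 0.0]]
```

View pics/s3.png

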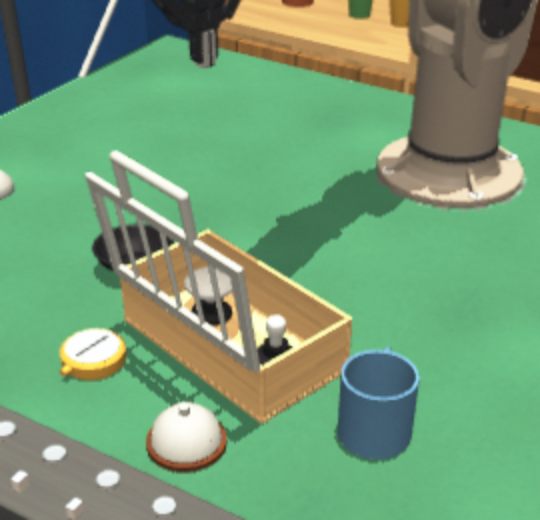

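The plunger is back up at (210,285) and the guard is still at its open stop. I'll regrasp the bar where I released it.

Call:
apply_moves(translation=[[0.008, 0.016, 0], [0.02, 0.042, 0], [0.035, 0.072, 0], [0.048, 0.1, 0], [0.056, 0.116, 0], [0.058, 0.12, 0], [0.058, 0.12, 0.015], [0.058, 0.12, 0.035], [0.058, 0.12, 0.055], [0.058, 0.12, 0.07], [0.058, 0.12, 0.078], [0.058, 0.12, 0.08]], twist=[[0, 0, 0], [0, 0, 0], [0, 0, 0], [0, 0, 0], [0, 0, 0], [0, 0, 0], [0, 0, 0], [0, 0, 0], [0, 0, 0], [0, 0, 0], [0, 0, 0], [0, 0, 0]], grip=[0.04, 0.04, 0.04, 0.04, 0.04, 0.04, 0.04, 0.04, 0.04, 0.04, 0.04, 0.04])

```text
time: 15.85
tcp_pos: [0.6599, -0.0764, 0.2471]
orientation: [0.801, 0.598, -0.001, -0.001]
force: [0.8, 0.2, -0.3]
gripper_width: 0.0402
grip_force: 0.0
```

Call:
apply_moves(translation=[[0, 0, 0], [0, 0, 0], [0, 0, 0], [0, 0, 0], [0, 0, 0], [0, 0, 0], [0, 0, 0]], twist=[[0, 0, 0], [0, 0, 0], [0, 0, 0], [0, 0, 0], [0, 0, 0], [0, 0, 0], [0, 0, 0]], grip=[0.03, 0.006, 0.006, 0.006, 0.006, 0.006, 0.006])

```text
time: 16.55
tcp_pos: [0.6617, -0.0762, 0.2494]
orientation: [0.801, 0.598, 0.001, 0.001]
force: [0.8, 0.1, 6.2]
gripper_width: 0.0098
grip_force: 59.0
```

Call:
apply_moves(translation=[[0, -0.005, -0.001], [0, -0.0145, -0.0025], [0, -0.024, -0.003], [0, -0.034, -0.0033], [0, -0.044, -0.003], [0, -0.0545, -0.0024], [0, -0.0645, -0.001], [0, -0.074, 0.0008], [0, -0.084, 0.003], [0, -0.0934, 0.0058], [0, -0.0995, 0.008], [0, -0.0995, 0.008]], twist=[[0, 0, 0], [0, 0, 0], [0, 0, 0], [0, 0, 0], [0, 0, 0], [0, 0, 0], [0, 0, 0], [0, 0, 0], [0, 0, 0], [0, 0, 0], [0, 0, 0], [0, 0, 0]], grip=[0.006, 0.006, 0.006, 0.006, 0.006, 0.006, 0.006, 0.006, 0.006, 0.006, 0.006, 0.006])

```text
time: 17.75
tcp_pos: [0.5639, -0.0475, 0.2402]
orientation: [0.801, 0.598, -0.001, -0.0]
force: [-1.0, -0.3, 5.9]
gripper_width: 0.0101
grip_force: 61.7
```

Call:
apply_moves(translation=[[0, -0.006, 0.002], [0, -0.0155, 0.006], [0, -0.0245, 0.0105], [0, -0.033, 0.0155], [0, -0.0415, 0.021], [0, -0.0495, 0.0265], [0, -0.0575, 0.0325], [0, -0.065, 0.039], [0, -0.072, 0.046], [0, -0.0785, 0.0535], [0, -0.082, 0.0575], [0, -0.082, 0.0575]], twist=[[0, 0, 0], [0, 0, 0], [0, 0, 0], [0, 0, 0], [0, 0, 0], [0, 0, 0], [0, 0, 0], [0, 0, 0], [0, 0, 0], [0, 0, 0], [0, 0, 0], [0, 0, 0]], grip=[0.006, 0.006, 0.006, 0.006, 0.006, 0.006, 0.006, 0.006, 0.006, 0.006, 0.006, 0.006])

```text
time: 18.95
tcp_pos: [0.4863, -0.0247, 0.1819]
orientation: [0.801, 0.598, -0.0, -0.0]
force: [4.7, -2.3, -4.0]
gripper_width: 0.0095
grip_force: 59.4
```

Call:
apply_moves(translation=[[0, -0.005, 0.0065], [0, -0.011, 0.0145], [0, -0.0165, 0.023], [0, -0.0215, 0.0315], [0, -0.026, 0.0405], [0, -0.03, 0.0495], [0, -0.0335, 0.059], [0, -0.0365, 0.068], [0, -0.039, 0.077], [0, -0.04, 0.083], [0, -0.0405, 0.086], [0, -0.0405, 0.086]], twist=[[0, 0, 0], [0, 0, 0], [0, 0, 0], [0, 0, 0], [0, 0, 0], [0, 0, 0], [0, 0, 0], [0, 0, 0], [0, 0, 0], [0, 0, 0], [0, 0, 0], [0, 0, 0]], grip=[0.006, 0.006, 0.006, 0.006, 0.006, 0.006, 0.006, 0.006, 0.006, 0.006, 0.006, 0.006])

```text
time: 20.15
tcp_pos: [0.449, -0.0138, 0.0965]
orientation: [0.801, 0.598, 0.001, 0.001]
force: [6.8, -4.5, -1.8]
gripper_width: 0.0099
grip_force: 58.6
```

Call:
apply_moves(translation=[[0, -0.0005, 0.004], [0, -0.0005, 0.008], [0, -0.001, 0.012], [0, -0.001, 0.016], [0, -0.0015, 0.019], [0, -0.0015, 0.022], [0, -0.0015, 0.024], [0, -0.0015, 0.026], [0, -0.0015, 0.028], [0, -0.0015, 0.028]], twist=[[0, 0, 0], [0, 0, 0], [0, 0, 0], [0, 0, 0], [0, 0, 0], [0, 0, 0], [0, 0, 0], [0, 0, 0], [0, 0, 0], [0, 0, 0]], grip=[0.006, 0.006, 0.006, 0.006, 0.006, 0.006, 0.006, 0.006, 0.006, 0.006])

```text
time: 21.15
tcp_pos: [0.4468, -0.0131, 0.0711]
orientation: [0.801, 0.598, -0.001, 0.001]
force: [-7.6, -4.9, 38.6]
gripper_width: 0.0095
grip_force: 62.7
```

Call:
apply_moves(translation=[[0, 0, 0.001], [0, 0, 0.002], [0, 0, 0.003], [0, 0, 0.003], [0, 0, 0.003]], twist=[[0, 0, 0], [0, 0, 0], [0, 0, 0], [0, 0, 0], [0, 0, 0]], grip=[0.006, 0.006, 0.006, 0.006, 0.006])

```text
time: 21.65
tcp_pos: [0.447, -0.0124, 0.069]
orientation: [0.801, 0.598, -0.0, 0.001]
force: [-10.9, -3.0, 52.3]
gripper_width: 0.0095
grip_force: 67.0
```

Contact came a few millimetres earlier than expected, so I'll ease off and check that the guard is shut.

Call:
apply_moves(translation=[[0, 0, -0.0015], [0, 0, -0.003], [0, 0, -0.0035], [0, 0, -0.0035]], twist=[[0, 0, 0], [0, 0, 0], [0, 0, 0], [0, 0, 0]], grip=[0.006, 0.006, 0.006, 0.006])

```text
time: 22.05
tcp_pos: [0.4469, -0.0124, 0.0695]
orientation: [0.801, 0.598, 0.0, 0.0]
force: [1.7, -1.9, 9.2]
gripper_width: 0.0095
grip_force: 62.4
```

Run:
```python
from h import *
from bench import env
print(env.observe()["force"])
d=env.snapshot("scene"); cv2.imwrite('pics/s4.png',cv2.resize(d["pixels"][120:280,160:340,::-1],None,fx=3.5,fy=3.5,interpolation=cv2.INTER_CUBIC))
```

```text
[ 1.73921654 -1.94974148  9.19345003]
```

View pics/s4.png

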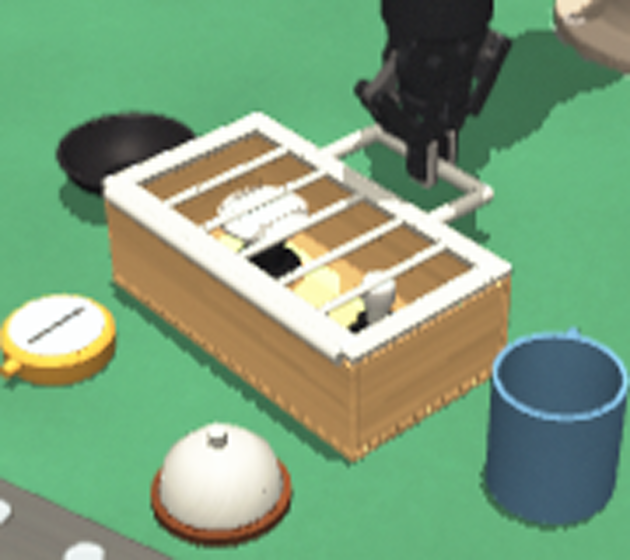

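The guard lies flush on the rim all round, with the bar still between the fingers at (430,165). I'll release and withdraw.

Call:
apply_moves(translation=[[0, 0, 0], [0, 0, 0], [0, 0, 0], [0, 0, 0], [0, 0, 0], [0, 0, -0.01], [0, 0, -0.03], [0, 0, -0.06], [0, 0, -0.09], [0, 0, -0.12], [0, 0, -0.14], [0, 0, -0.14]], twist=[[0, 0, 0], [0, 0, 0], [0, 0, 0], [0, 0, 0], [0, 0, 0], [0, 0, 0], [0, 0, 0], [0, 0, 0], [0, 0, 0], [0, 0, 0], [0, 0, 0], [0, 0, 0]], grip=[0.014, 0.022, 0.03, 0.036, 0.036, 0.036, 0.036, 0.036, 0.036, 0.036, 0.036, 0.036])

```text
time: 23.3
tcp_pos: [0.4485, -0.0124, 0.2126]
orientation: [0.801, 0.598, 0.002, 0.002]
force: [0.9, -0.1, -0.2]
gripper_width: 0.0359
grip_force: 0.0
```

Run:
```python
from h import *
from bench import env
s=env.observe(); print(s["force"],s["gripper_width"],s["time"])
d=env.snapshot("scene"); cv2.imwrite('pics/s5.png',cv2.resize(d["pixels"][120:280,160:340,::-1],None,fx=3.5,fy=3.5,interpolation=cv2.INTER_CUBIC))
```

```text
[ 0.92143689 -0.14035038 -0.2015951 ] 0.03591282882722701 23.3
```

View pics/s5.png

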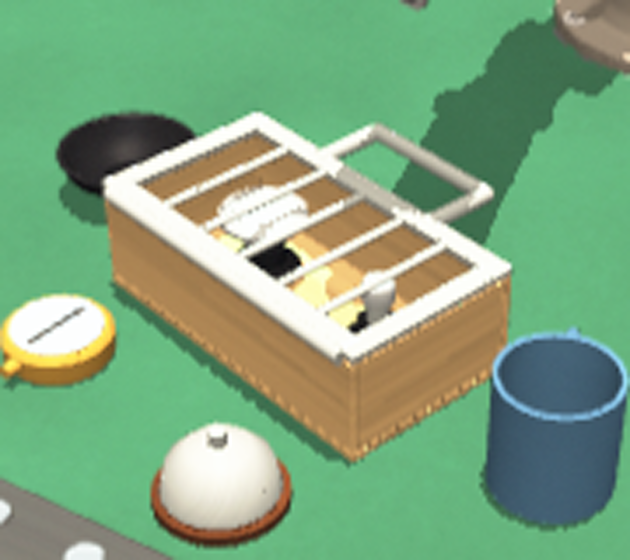

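The guard lies shut on the box in the same place as before release, both plungers are up, and the gripper is clear.

```bash
python3 -c "
from bench import env
print(env.job_done())"
```

```text
the job is handed in; nothing more can be done
None
```

I handed the job in at about 23 s of the 72 s allowed: guard lifted to its open stop, broad plunger held on its stop for over a second and sprung back, guard lowered in the grip and shut (pressed to about 52 N wrist force at the rim before I eased off), with the slim plunger and bystanders untouched; the hand-in returned no verdict.

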